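# Clip in the sampling tube and thread the guide rod

## Robot

A 6-joint arm with a two-finger parallel gripper is mounted at the origin on a cart in front of the work surface, level with it; the furniture and walls round the work are solid. World frame = base frame: x ahead of the robot, y to its left, z up, the work surface at z = 0. Lengths are in m, angles in rad, forces in N, time in s.
With the tool pointing down it reaches from about 0.3 to 0.875 m from the base axis. Payload 6.4 kg.
Tool frame: the origin (TCP) lies on the centre line of the jaws, within the pads' length; the fingertips stand 25 mm ahead of it and the grasp point (between the pads) lies 6 mm ahead of it; z points along the fingers, y is the line along which they close (so a half turn about z gives the same grasp; the last joint's range is limited). The gripper opens to 88 mm and grips with 3 to 60 N. Pads are 18 mm wide; open, the fingers measure 123 mm over their backs; the gripper's body (75 mm by 187 mm) begins 45 mm behind the grasp point.
Start: joints at [0.999, 0.181, 1.607, -0, 1.354, -0.206], TCP at [0.206, 0.537, 0.264] pointing down, gripper open.
Joint ranges: [-2.99, 2.99], [-0.89, 2.07], [0.3, 2.58], [-1.14, 4.28], [0, 2.63], [-3.12, 3.12]. Speed limits (rad/s): [2.57, 2.57, 3.01, 3.14, 3.14, 3.14].

## Interface

Orientations are given as a rotation vector (axis times angle).
In Python, from plant import env, optics gives the robot as it stands. The module is installed in compiled form; this text tells all that it offers.
- The arm moves only by the shell command python3 -m jog 'ROWS'. ROWS is a JSON object of lists of equal length, an entry for each row: "grip": the closure, from -1 (fully open) to 1 (shut); "dp": the shift along the tool's x, y, z in m, a list of three; "angular": the turn, a rotation vector about the tool's x, y, z in rad, a list of three. A call has 1 to 10 rows; each row is the pose to reach, as a shift and turn from the pose commanded when the call began, along the tool's axes at that moment; what a row does not reach only later rows make up. A row lasts 1/12 s, in which the tool goes at most 41.7 mm and 7.16 degrees, less where a joint would pass 70% of its speed; a pose out of reach is approached as far as the arm can. A call with a gripper value outside its range is refused whole. The fingers move at their own pace and stop on an object; the grip force is fixed at half the most. Time passes only in rows, so rows that repeat a pose let the fingers close. It gives the time, the measured TCP pose, the force, the opening and the grip force at its end, in the units of the state.
- env.observe(): the state, without advancing time (a new reading comes with each control period).
- optics.snapshot(name): name is "side" or "top"; returns the picture (384x512x3 uint8, blue, green, red); there is no depth.
- optics.camera_params(name): a dict with "mtx" (3x3 intrinsics, pixels), "k1" (the pictures are not rectified: a ray, as slopes to the right and down, at radius r is drawn at 1 + k1 r^2 times it, then the intrinsics apply), "R" (3x3) and "t" (3): a world point X has camera coordinates R X + t. Camera axes: x right, y down, z forward; pixel columns grow to the right and rows downward; lengths in m; the calibration is good to about 2 mm. A picture is of the moment at which its call begins. camera_params takes no time and is no camera call.
- env.sign_off(): hands the job in; it is judged then, once.
The state is a dict: "time": time; "joints": joint angles; "qd": joint speeds; "joint_efforts": joint torques, N m; "position": TCP position; "tcp_rot": TCP orientation; "wrist_force": force on the tool from outside, world axes, zero at the start; "moment": the same for the moment, N m; "finger_gap": finger opening in m; "gripper_force": force on a finger pad.
Only numpy, scipy, OpenCV 4.12 (cv2) and the standard library are available. Lean on these libraries where they do the work, as an engineer would, in place of code of your own. Each camera call takes 0.05 s, during which the arm holds its last target. There are 200 camera calls.

## Task

Set up the sampling stand: press the steel tube from its rest down past the sprung jaw into the two-forked clip, its collars outside the jaw arms, until it sits fully home with the jaw closed over it, and let go of it. Then draw the longer of the two headed rods out of the white rack and thread it tip down through the stand's upper and then its lower bushing until the tip shows below the lower one but hangs clear of the base plate; finish holding it still there in the gripper, so that the bushing screws can be tightened. Leave the shorter rod and everything else where it is.

Things in the scene. Friction and masses are not known exactly. Their poses are not given: they have to be found in the camera images.
- tube_mid (a point): Centre of the loose steel tube: 20 mm diameter, 170 mm long plus a 5 mm brass plug at each end, 0.15 to 0.31 kg, same both ways round; its length is y. Two collars, 26 mm diameter, 6 mm wide, sit 62 mm either side of the centre. Starts level on a grey rest that carries it 73 to 83 mm either side of centre, axis 36 mm above the table, 28 mm above the rest's board; grip its middle.
- clip_seat (a point): Where the tube's centre belongs on the fixed stand, 45 mm above the table, midway between two 8 mm fork plates, 40 mm either side along y. y: along the seated tube; z: up; jaw on the -x side. Slots 23 mm wide, open at the top; +x prongs flare back to 80 mm height. Jaw arms, 6 mm wide, 48 mm either side; collars go outside them (8 mm play). Free for fingers between forks from 25 mm height up.
- jaw (a joint): Sprung jaw of the clip, two arms on one hinge along the seat's y. 0 = closed, at rest; grows as it swings out to -x (limit 0.5 rad). Closed, its noses overhang the slot 60 mm above the table, leaving a 15 mm gap; above, the arms flare out to 87 mm height. The tube pushed straight down with some 5 to 15 N opens it 0.1 to 0.15 rad; it springs shut over the tube once home.
- upper_bushing (a point): Centre of the top opening of the stand's upper brass bushing, 115 mm above the table, 120 mm along +y from the clip seat. Upright bore 13 mm, 20 mm high in all, of which the upper 10 mm widens as a funnel to 22 mm (30 mm outside). Carried by an arm from a post 16 mm thick, 55 mm to its +x side, 112 mm high.
- lower_bushing (a point): Centre of the bottom opening of the lower brass bushing, exactly below the upper one and alike: bore 13 mm, funnel at its top; underside 42 mm, top 62 mm above the table. The base plate below is 10 mm thick, so 32 mm are free between plate and bushing.
- long_rod_head (a point): Centre of the longer rod's dark cylindrical head, 16 mm diameter, 32 mm high; grip it from above. The rod stands upright in one of two holes of a white rack (block 50x150x40 mm, holes 90 mm apart, 30 mm deep, 12 mm wide), head centre 144 mm above the table at the start. 0.06 to 0.13 kg.
- long_rod_tip (a point): Lower tip of the longer rod, 134 mm below its head's centre: steel, 10 mm diameter, tapering to 6 mm at the tip. Rod length with head 150 mm. z runs along the rod up to the head.
- short_rod_head (a point): Centre of the head of the shorter rod (115 mm long in all, otherwise alike), in the other hole of the rack, 109 mm above the table. Stays there.
- sand_timer: Bystander: hourglass with green ends, upright, 42x42x104 (mm); origin at the centre of its underside. Leave alone.
- masking_tape: Bystander: roll of masking tape lying flat, 96 across, 25 high (mm); origin at the centre of its underside. Leave alone.
- clamp_ring_a: Bystander: small steel clamp ring lying flat, 39x60x11 (mm); origin at the centre of its underside. Leave alone.
- clamp_ring_b: Bystander: small steel clamp ring lying flat, 44x60x12 (mm); origin at the centre of its underside. Leave alone.

How it is judged:
On the way, in this order (a step that is already met when the one before it is completed fails the run):
1. the tube pushes the sprung jaw open from above (value of joint jaw above 0.05 rad and z of tube_mid in the frame of clip_seat above 0.006 m and horizontal distance between tube_mid and clip_seat below 0.02 m).
2. the tube sits home in both forks, jaw closed over it, and is let go (z of tube_mid in the frame of clip_seat between -0.004 and 0.004 m and x of tube_mid in the frame of clip_seat between -0.004 and 0.004 m and y of tube_mid in the frame of clip_seat between -0.015 and 0.015 m and angle between the y axis of tube_mid and the y axis of clip_seat, either way round below 0.06 rad and value of joint jaw below 0.04 rad and contact force between the fingers and tube below 0.1 N), for 0.2 s.
3. the longer rod's tip is inside the upper bushing, above the lower one (z of long_rod_tip in the frame of upper_bushing below -0.008 m and z of long_rod_tip in the frame of lower_bushing above 0.016 m and horizontal distance between long_rod_tip and upper_bushing below 0.006 m), for 0.05 s.
At the end, for the whole second after the job is handed in: Tube home in the clip (4 mm in height and across, 15 mm lengthwise, 0.06 rad), jaw below 0.04 rad; longer rod through both bushings, upright within 0.06 rad, tip 3 to 30 mm under the lower bushing, clear of the base plate, gripped (over 2 N) and still (all of step 2 and z of long_rod_tip in the frame of lower_bushing between -0.0305 and -0.003 m and horizontal distance between long_rod_tip and lower_bushing below 0.005 m and horizontal distance between long_rod_head and upper_bushing below 0.008 m and angle between the z axis of long_rod_tip and the z axis of lower_bushing, either way round below 0.06 rad and contact force between the fingers and long_rod above 2 N and linear speed of long_rod below 0.02 m/s); the arm keeps its last pose, push and grip.
It fails at once if the shorter rod is moved by more than 15 mm (distance of short_rod_head from where it was at the start of the episode above 0.015 m).
It fails at once if a bystander is moved by more than 25 mm (distance of any of sand_timer, masking_tape, clamp_ring_a, clamp_ring_b from where it was at the start of the episode above 0.025 m).
It also fails if it takes over 64 s, if anything falls off the work surface, if the arm or the gripper's body presses on something with over 40 N, if the wrist force passes 120 N, or if a joint passes its speed limit or range.

## Working session

There is one attempt and no reset: what is moved stays moved. The work goes in short steps, Python scripts to look and compute and a shell command to move; the robot and the scene stay as the last step left them, time stands still between calls to the robot, and variables do not carry over. Pictures are saved under pics/ and viewed, at most 12 in all, crops included, and the job is handed in when it is done.

```bash
mkdir -p pics; cat > h.py <<'E'
import numpy as np, cv2
from plant import env, optics
from scipy.spatial.transform import Rotation as Ro
def cam(n):
    p=optics.camera_params(n); return [np.array(p[k],float) for k in('mtx','R','t')]+[float(p['k1'])]
def proj(n,X):
    K,R,t,k=cam(n); c=np.atleast_2d(X)@R.T+t; s=c[:,:2]/c[:,2:]; s=s*(1+k*(s**2).sum(1,keepdims=True))
    return s@K[:2,:2].T+K[:2,2]
def ray(n,uv):
    K,R,t,k=cam(n); d=np.linalg.solve(K,[uv[0],uv[1],1.])[:2]; s=d.copy()
    for _ in range(20): s=d/(1+k*(s@s))
    return -R.T@t, R.T@np.array([s[0],s[1],1.])
def onz(n,uv,z):
    o,d=ray(n,uv); return o+d*(z-o[2])/d[2]
def tri(a,ua,b,ub):
    A=[];B=[]
    for n,u in((a,ua),(b,ub)):
        o,d=ray(n,u); d/=np.linalg.norm(d); P=np.eye(3)-np.outer(d,d); A.append(P);B.append(P@o)
    return np.linalg.lstsq(np.vstack(A),np.hstack(B),rcond=None)[0]
E
python3 - <<'E'
from h import *
for n in('side','top'):
    cv2.imwrite(f'pics/{n}0.png',cv2.resize(optics.snapshot(n),(800,600),interpolation=cv2.INTER_CUBIC))
    p=optics.camera_params(n);print(n,p['mtx'],p['k1'],-np.array(p['R']).T@p['t'])
s=env.observe();print(s);print(Ro.from_rotvec(s['tcp_rot']).as_matrix().round(3))
E
```

```text
side [[398.90447571   0.         262.89474131]
 [  0.         398.90447571 193.7114069 ]
 [  0.           0.           1.        ]] 0.029800401759982345 [-0.02617438 -0.92285596  0.66015159]
top [[393.63807981   0.         256.41464387]
 [  0.         393.63807981 187.55731868]
 [  0.           0.           1.        ]] -0.13416078673933454 [ 0.33819229 -0.00285042  1.3916243 ]
{'time': 0.1, 'joints': array([ 9.98696754e-01,  1.81466622e-01,  1.60789079e+00,  1.07458993e-05,
        1.35381821e+00, -2.06320436e-01]), 'qd': array([ 0.00031575, -0.00151126, -0.0026352 , -0.00052598, -0.00028416,
        0.00056997]), 'joint_efforts': array([ 4.02333890e-04, -4.34824347e+01, -3.42697477e+01,  7.03356159e-02,
        3.41214496e-02, -5.22883283e-05]), 'position': array([0.20541132, 0.53658422, 0.2629086 ]), 'tcp_rot': array([-5.71259236e-01, -3.08859633e+00,  2.29386020e-03]), 'wrist_force': array([ 0.39986669, -0.09660184, -0.52614924]), 'moment': array([-0.00245981,  0.0633928 , -0.01817763]), 'gripper_force': 0.0, 'finger_gap': 0.08801818535796353}
[[-0.934  0.358 -0.001]
 [ 0.358  0.934 -0.001]
 [ 0.    -0.002 -1.   ]]
```

View pics/top0.png

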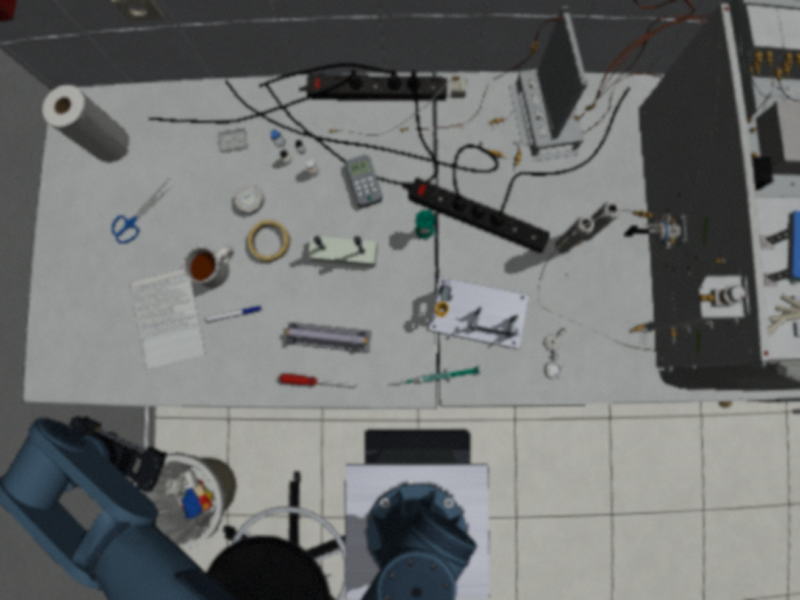

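View pics/side0.png

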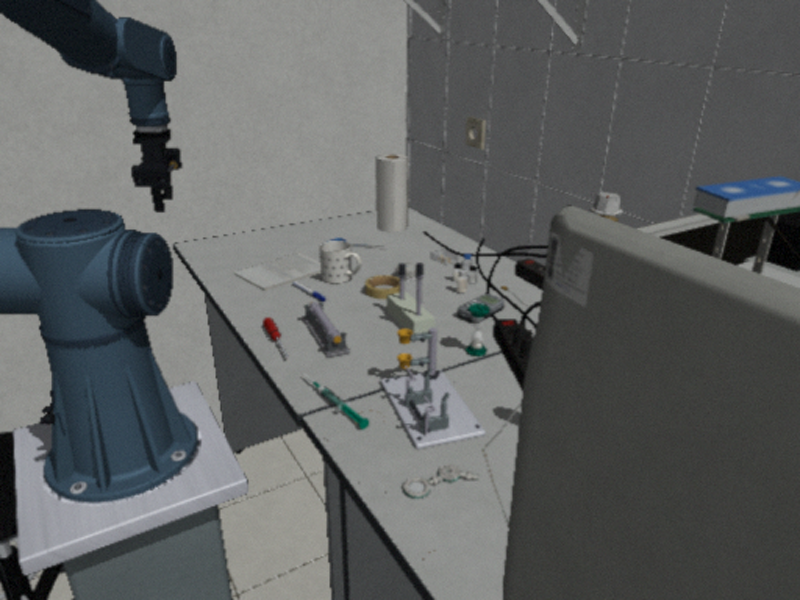

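The top view shows the tube on its rest at about (325,337), the rack at (342,250) and the stand at (480,315) with its bushing near (441,309). The side view shows the stand at (425,390), the rack at (410,300) and the tube at (323,328). Next I'll crop in closer.

```bash
python3 - <<'E'
from h import *
ims={n:np.mean([optics.snapshot(n).astype(float) for _ in range(3)],0).astype(np.uint8) for n in('top','side')}
for n in ims: cv2.imwrite(f'pics/{n}_raw.png',ims[n])
def crop(n,u,v,w=80,h=60):
    c=ims[n][v:v+h,u:u+w]; c=cv2.resize(c,(400,300),interpolation=cv2.INTER_CUBIC)
    for i in range(0,w,10):
        cv2.putText(c,str(u+i),(i*5,8),0,.3,(0,0,255),1); cv2.line(c,(i*5,10),(i*5,14),(0,0,255),1)
    for i in range(0,h,10):
        cv2.putText(c,str(v+i),(0,i*5+4),0,.3,(0,0,255),1)
    return c
m=np.vstack([np.hstack([crop('top',265,172),crop('top',172,145,80,60)]),np.hstack([crop('side',240,200),crop('side',238,232)])])
m2=np.vstack([np.hstack([crop('top',172,190),crop('side',182,182)])])
cv2.imwrite('pics/m.png',m);cv2.imwrite('pics/m2.png',m2)
# axes check
print(proj('top',[[.4,0,0],[.5,0,0],[.4,.1,0],[.4,0,.1]]))
print(proj('side',[[.4,0,0],[.5,0,0],[.4,.1,0],[.4,0,.1]]))
E
```

```text
[[266.06209074 225.39864229]
 [265.84750625 197.23216146]
 [237.75177    225.5541747 ]
 [265.98947398 224.0409202 ]]
[[223.89475195 245.08707003]
 [252.91457748 236.29590306]
 [210.155523   230.10216154]
 [222.89337787 215.83614583]]
```

View pics/m.png

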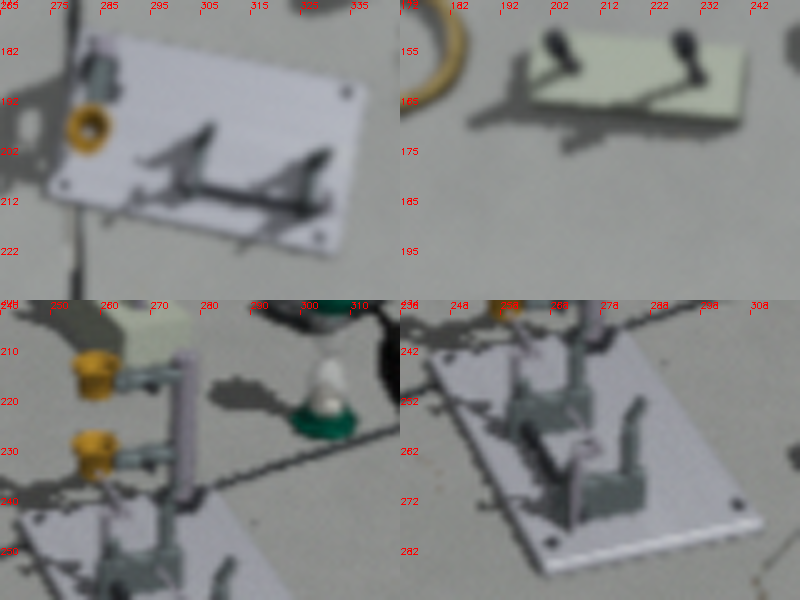

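View pics/m2.png

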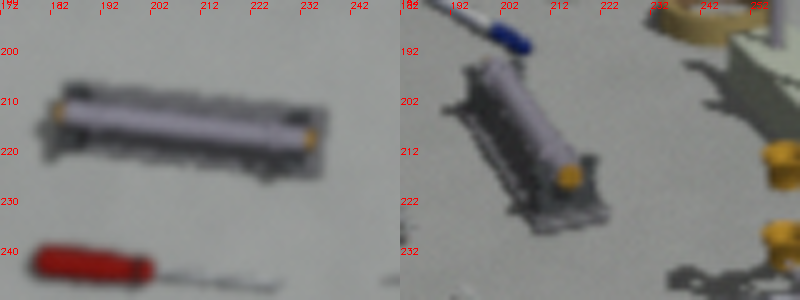

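The crops show the upper bushing ring at top ≈(282.5,197), the base-plate screws at (334.4,190.4), (277.8,208.8) and (328.8,219.4), the tube's brass plugs at (182.5,212) and (232.5,217), and two dark rod heads at (203,153) and (229,154). I'll measure these with masks.

```bash
cat > meas.py <<'E'
from h import *
def blobs(n,img,lo,hi,box,amin=4):
    hsv=cv2.cvtColor(img,cv2.COLOR_BGR2HSV); m=cv2.inRange(hsv,lo,hi); z=np.zeros_like(m); u0,v0,u1,v1=box; z[v0:v1,u0:u1]=m[v0:v1,u0:u1]
    k,l,s,c=cv2.connectedComponentsWithStats(z)
    return [(s[i,4],c[i].round(2).tolist(),s[i,:4].tolist()) for i in range(1,k) if s[i,4]>=amin]
E
python3 - <<'E'
from meas import *
T=cv2.imread('pics/top_raw.png');S=cv2.imread('pics/side_raw.png')
org=((12,110,90),(28,255,255))
print('bush top',b:=blobs('top',T,*org,(265,180,300,212)))
print('bush side',blobs('side',S,*org,(245,200,275,240)))
p=blobs('top',T,*org,(172,200,245,230));print('plugs',p)
print('plug side',blobs('side',S,*org,(182,182,230,225)))
dk=((0,0,0),(180,255,60))
print('heads top',blobs('top',T,*dk,(198,145,238,166)))
print('heads side',blobs('side',S,*dk,(250,160,280,190)))
for u in p: print(onz('top',u[1],.036))
for q in((334.4,190.4),(277.8,208.8),(328.8,219.4)): print('screw',onz('top',q,.01))
for q in ((339,189),(275,212)):print(onz('top',q,.01))
# plate mask
hsv=cv2.cvtColor(T,cv2.COLOR_BGR2HSV); print(hsv[212,300],hsv[184,310],hsv[225,300])
E
```

```text
bush top [(np.int32(37), [281.35, 197.49], [278, 193, 8, 9])]
bush side [(np.int32(61), [258.97, 213.7], [255, 210, 9, 10]), (np.int32(52), [258.69, 229.48], [255, 226, 8, 10])]
plugs []
plug side [(np.int32(14), [215.5, 216.71], [214, 215, 4, 4])]
heads top [(np.int32(10), [203.5, 154.9], [202, 153, 4, 6]), (np.int32(7), [228.57, 154.29], [228, 153, 2, 4])]
heads side [(np.int32(23), [267.96, 172.35], [267, 169, 3, 8]), (np.int32(28), [256.36, 173.14], [254, 170, 5, 8])]
screw [ 0.52114376 -0.24314599  0.01      ]
screw [ 0.45754956 -0.04173713  0.01      ]
screw [ 0.41869724 -0.22032343  0.01      ]
[ 0.52600941 -0.2597138   0.01      ]
[ 0.44634683 -0.03177486  0.01      ]
[111  23 113] [115  16 178] [ 80   5 154]
```

```bash
python3 - <<'E'
from meas import *
T=cv2.imread('pics/top_raw.png');S=cv2.imread('pics/side_raw.png')
print(blobs('top',T,((8,60,70),(32,255,255)),(178,205,240,224),2))
b=T[...,0].astype(float);sat=T[...,2].astype(float)-b
def wc(w,box):
    u0,v0,u1,v1=box; w=np.clip(w[v0:v1,u0:u1],0,None); yy,xx=np.mgrid[v0:v1,u0:u1]; return np.array([(w*xx).sum(),(w*yy).sum()])/w.sum()
pl=wc(sat-15,(180,207,188,216)),wc(sat-15,(229,212,239,222))
e=[onz('top',p,.036) for p in pl]; print(pl,e,(e[0]+e[1])/2, np.linalg.norm(e[0]-e[1]))
d=e[0]-e[1];print('tube yaw',np.arctan2(-d[0],d[1]))
g=cv2.cvtColor(T,cv2.COLOR_BGR2GRAY); 
bt=wc(sat-30,(272,188,292,206)); sS=S[...,2].astype(float)-S[...,0]
print('bush',bt,onz('top',bt,.11))
for bx,z in(((252,207,266,221),.105),((252,223,266,237),.052)):
    q=wc(sS-30,bx); print(q,tri('top',bt,'side',q),onz('side',q,z))
for a,s in(((203.5,154.9),(256.36,173.14)),((228.57,154.29),(267.96,172.35))):
    X=tri('top',a,'side',s);print('head',X,proj('top',X)-a,proj('side',X)-s)
for n,I,bx in(('t',T,(198,148,238,162)),('s',S,(250,164,275,188))):
    gg=cv2.cvtColor(I,cv2.COLOR_BGR2GRAY); print(gg[bx[1]:bx[3],bx[0]:bx[2]])
E
```

```text
Traceback (most recent call last):
  File "meas.py", line 3, in blobs
    hsv=cv2.cvtColor(img,cv2.COLOR_BGR2HSV); m=cv2.inRange(hsv,lo,hi); z=np.zeros_like(m); u0,v0,u1,v1=box; z[v0:v1,u0:u1]=m[v0:v1,u0:u1]
                                               ~~~~~~~~~~~^^^^^^^^^^^
cv2.error: OpenCV(4.12.0) :-1: error: (-5:Bad argument) in function 'inRange'
> Overload resolution failed:
>  - lowerb is not a numerical tuple
>  - Expected Ptr<cv::UMat> for argument 'lowerb'
```

```bash
cat >> meas.py <<'E'
def wc(w,box):
    u0,v0,u1,v1=box; w=np.clip(w[v0:v1,u0:u1].astype(float),0,None); yy,xx=np.mgrid[v0:v1,u0:u1]; return np.array([(w*xx).sum(),(w*yy).sum()])/w.sum()
def warm(I): return I[...,2].astype(float)-I[...,0]
E
python3 - <<'E'
from meas import *
T=cv2.imread('pics/top_raw.png');S=cv2.imread('pics/side_raw.png')
sat=warm(T);sS=warm(S)
pl=wc(sat-20,(180,207,188,216)),wc(sat-20,(229,212,239,222))
e=[onz('top',p,.036) for p in pl]; print(pl,e,(e[0]+e[1])/2, np.linalg.norm(e[0]-e[1]))
d=e[0]-e[1];print('tube yaw',np.arctan2(-d[0],d[1]))
bt=wc(sat-30,(272,188,292,206))
print('bush',bt,onz('top',bt,.11))
for bx,z in(((252,207,266,221),.105),((252,223,266,237),.052)):
    q=wc(sS-30,bx); print(q,tri('top',bt,'side',q),onz('side',q,z))
for a,s in(((203.5,154.9),(256.36,173.14)),((228.57,154.29),(267.96,172.35))):
    X=tri('top',a,'side',s);print('head',X,proj('top',X)-a,proj('side',X)-s)
for n,I,bx in(('t',T,(199,149,234,162)),('s',S,(252,165,273,182))):
    gg=cv2.cvtColor(I,cv2.COLOR_BGR2GRAY); print(gg[bx[1]:bx[3],bx[0]:bx[2]])
E
```

```text
(array([183.30769231, 211.89230769]), array([233.62011173, 217.41340782])) [array([0.44644876, 0.28768232, 0.036     ]), array([0.42652547, 0.11166048, 0.036     ])] [0.43648711 0.1996714  0.036     ] 0.17714577564061584
tube yaw -0.11270677744881917
bush [281.55388693 197.54284452] [ 0.48577492 -0.05163922  0.11      ]
[258.65122401 213.71913661] [ 0.48730328 -0.0523717   0.10811749] [ 0.49166478 -0.04783851  0.105     ]
[258.43703492 229.32713223] [ 0.49044654 -0.05292343  0.05576161] [ 0.49192388 -0.04703299  0.052     ]
head [0.63158661 0.2074334  0.1100161 ] [[ 0.00966687 -0.01958979]] [[-0.02044097  0.00271654]]
head [0.62452325 0.11927239 0.14665399] [[ 0.0667042  -0.12970288]] [[-0.14045357  0.02098307]]
[[150 149 146 144 141 145 148 149 148 148 148 149 149 148 147 148 148 149
  150 150 151 152 153 152 152 152 150 150 147 144 145 147 148 148 149]
 [151 145 135 123 123 135 145 151 151 150 149 150 149 149 148 149 149 150
  151 151 151 152 151 152 151 151 149 143 132 125 130 138 144 149 149]
 [151 134 108  91  92 114 140 153 157 157 156 155 155 155 153 153 153 152
  153 155 153 
[... 2321 characters left out ...]
9  40  32  34  44  80 113 117 117 125 127 105  61  30  33  41
   71 118 139]
 [ 67  63  56  43  34  36  46  75 105 115 117 123 125 106  63  37  36  45
   76 121 138]
 [ 72  67  62  60  52  53  66  83 105 116 120 124 125 106  65  49  55  77
  107 130 139]
 [ 91  89  87  71  57  59  71  92 115 123 110 117 133 119  79  63  77  84
  105 130 142]
 [ 72  81  93  85  69  73  83 100 113 128 132 136 143 138 102  74  72  87
  116 136 142]
 [ 63  62  72  71  75  93  97 108 130 147 137 138 140 131 103  83  91 107
  127 141 141]
 [ 56  53  57  77  88 102 113 127 140 143 140 140 140 135 113  91 102 114
  129 142 142]
 [ 52  52  55  71  88 105 117 133 140 142 142 141 140 138 114  93 103 113
  128 136 142]]
```

The long rod is the right-hand one in the top view, with its head at about (0.625, 0.119, 0.146). The tube's middle is at (0.4365, 0.200) with yaw −0.113. Next I'll refine the stand frame and add a move calculator.

```bash
cat > go.py <<'E'
from h import *
def go(p,a):
    """a: world angle of tool y axis (deg); prints dp, angular in the present tool frame"""
    s=env.observe(); R0=Ro.from_rotvec(s['tcp_rot']).as_matrix(); a=np.radians(a)
    y=np.array([np.cos(a),np.sin(a),0]); z=np.array([0,0,-1.]); Rt=np.c_[np.cross(y,z),y,z]
    print('t',round(s['time'],2),'at',s['position'].round(4),'yaw',np.degrees(np.arctan2(R0[1,1],R0[0,1])).round(2),'tilt',R0[:2,2].round(4),'F',s['wrist_force'].round(1),'M',s['moment'].round(2),'gap',round(s['finger_gap'],4),'g',round(s['gripper_force'],1))
    print('dp',(R0.T@(np.array(p)-s['position'])).round(4).tolist(),'ang',Ro.from_matrix(R0.T@Rt).as_rotvec().round(4).tolist(),'deg')
E
python3 - <<'E'
from meas import *; from go import go
T=cv2.imread('pics/top_raw.png')
w=warm(T); print(w[190:206,275:291].astype(int))
for q in((282,197),(282,196.6),(281.6,197.2)): print('ring',onz('top',q,.115))
for q in((306.6,197),(329.6,202.6)): print('prong',onz('top',q,.08))
# plate outline: bright in stand region
hsv=cv2.cvtColor(T,cv2.COLOR_BGR2HSV);m=cv2.inRange(hsv,(105,10,120),(130,60,255));z=np.zeros_like(m);z[170:230,265:345]=m[170:230,265:345]
z=cv2.morphologyEx(z,cv2.MORPH_CLOSE,np.ones((9,9)))
c=max(cv2.findContours(z,0,2)[0],key=cv2.contourArea);r=cv2.boxPoints(cv2.minAreaRect(c));print(r,[onz('top',p,.01).round(4) for p in r])
go([.4365,.1997,.14],-6.5)
E
```

```text
[[  0   0  -2  -3  -8  -9 -11 -11 -12 -14 -12 -11  -9 -11 -12 -12]
 [ -2   0  -3  -7  -8  -8  -7  -7  -8  -9 -10  -9  -9 -10 -12 -12]
 [ -1  -1  -3  -4  -2   4  11  21  20  16   6  -3  -8 -10 -13 -11]
 [ -1  -2  -2   1  16  36  53  63  65  53  30   9  -5 -11 -12 -12]
 [ -1  -1  -1  10  41  69  79  78  75  64  47  26   4  -8 -12 -12]
 [ -1  -1   4  25  66  87  82  68  60  56  54  42  17  -4 -12 -13]
 [ -1  -1   5  40  84  93  71  51  44  48  52  48  26   1 -11 -12]
 [ -2  -1  10  49  92  89  52  26  25  38  49  46  24   0 -12 -14]
 [ -1  -2  10  50  91  85  46  23  22  38  53  41  16  -4 -11 -13]
 [ -2  -2   8  40  82  94  72  48  45  59  60  38   7  -8 -13 -12]
 [ -1  -2   3  24  63  96  99  85  80  80  57  23  -2 -11 -13 -12]
 [ -4  -5  -3   8  37  73  93  93  83  66  36   7  -8 -11 -12 -12]
 [ -4  -6  -7  -2  12  35  55  58  48  31   8  -6 -10 -13 -12 -12]
 [ -3  -7  -9  -9  -5   4  12  15  10   1  -7 -11 -12 -12 -12 -12]
 [ -4  -8  -9 -11 -11 -10  -8  -6  -8 -10 -12 -13 -12 -12 -12 -13]
 [ -5  -8 -11 -12 -12 -12 -13 -13 -13 -13 -13 -12 -12 -13 -13 -13]]
ring [ 0.48696937 -0.05292698  0.115     ]
ring [ 0.48828289 -0.05294442  0.115     ]
ring [ 0.48632335 -0.05161399  0.115     ]
prong [ 0.49035988 -0.13675792  0.08      ]
prong [ 0.47081349 -0.21353343  0.08      ]
[[273.53848 211.30771]
 [280.50003 176.5    ]
 [339.1539  188.23077]
 [332.19235 223.03848]] [array([ 0.4488, -0.0267,  0.01  ]), array([ 0.5726, -0.0527,  0.01  ]), array([ 0.5288, -0.2604,  0.01  ]), array([ 0.4058, -0.2319,  0.01  ])]
t 0.4 at [0.2056 0.5369 0.2636] yaw 69.04 tilt [-0.0001 -0.0002] F [-0.5 -0.6 -0.9] M [ 0.01 -0.02  0.02] gap 0.0878 g 0.0
dp [-0.3362, -0.2323, 0.1236] ang [-0.0002, 0.0002, 1.3185] deg
```

```bash
python3 -m jog '{"grip":[-1,-1,-1,-1,-1,-1,-1,-1,-1,-1],"dp":[[-0.03,-0.02,0.01],[-0.07,-0.05,0.025],[-0.1,-0.07,0.04],[-0.135,-0.095,0.05],[-0.17,-0.12,0.06],[-0.2,-0.14,0.075],[-0.235,-0.165,0.085],[-0.27,-0.19,0.1],[-0.3,-0.21,0.11],[-0.336,-0.232,0.123]],"angular":[[0,0,0.12],[0,0,0.24],[0,0,0.36],[0,0,0.48],[0,0,0.6],[0,0,0.72],[0,0,0.84],[0,0,0.96],[0,0,1.08],[0,0,1.2]]}'; python3 -c "
from go import go
go([.4365,.1997,.10],-6.5);go([.4365,.1997,.045],-6.5)"
```

```text
time: 1.23
position: [0.4288, 0.2094, 0.1448]
tcp_rot: [2.222, 2.22, 0.001]
wrist_force: [0.4, 0.7, -0.6]
finger_gap: 0.088
gripper_force: 0.0
t 1.23 at [0.4288 0.2094 0.1448] yaw -0.05 tilt [0.0008 0.0002] F [ 0.4  0.7 -0.6] M [-0.03  0.06 -0.04] gap 0.088 g 0.0
dp [-0.0097, 0.0076, 0.0448] ang [0.0008, -0.0002, 0.1126] deg
t 1.23 at [0.4288 0.2094 0.1448] yaw -0.05 tilt [0.0008 0.0002] F [ 0.4  0.7 -0.6] M [-0.03  0.06 -0.04] gap 0.088 g 0.0
dp [-0.0098, 0.0076, 0.0998] ang [0.0008, -0.0002, 0.1126] deg
```

```bash
python3 -m jog '{"grip":[-1,-1,-1,-1,-1,-1,-1,-1,-1,-1],"dp":[[0,0,0],[0,0,0.01],[0,0,0.025],[0,0,0.04],[0,0,0.05],[0,0,0.06],[0,0,0.07],[0,0,0.075],[0,0,0.08],[0,0,0.08]],"angular":[[0,0,0.06],[0,0,0.12],[0,0,0.12],[0,0,0.12],[0,0,0.12],[0,0,0.12],[0,0,0.12],[0,0,0.12],[0,0,0.12],[0,0,0.12]]}'; python3 -c "
from go import go
go([.4365,.1997,.045],-6.5)"
```

```text
time: 2.07
position: [0.4276, 0.2112, 0.0642]
tcp_rot: [-2.345, -2.09, 0.002]
wrist_force: [-0.1, -0.2, -0.3]
finger_gap: 0.0879
gripper_force: 0.0
t 2.07 at [0.4276 0.2112 0.0642] yaw -6.58 tilt [-0.0012 -0.0003] F [-0.1 -0.2 -0.3] M [-0.   0.1 -0. ] gap 0.0879 g 0.0
dp [-0.0104, 0.0102, 0.0192] ang [-0.0012, 0.0004, -0.0013] deg
```

```bash
python3 -m jog '{"grip":[-1,-1,-1,-1,-1,-1],"dp":[[-0.005,0.005,0],[-0.0105,0.01,0.002],[-0.0105,0.01,0.01],[-0.0105,0.01,0.019],[-0.0105,0.01,0.019],[-0.0105,0.01,0.019]],"angular":[[0,0,0],[0,0,0],[0,0,0],[0,0,0],[0,0,0],[0,0,0]]}'; python3 - <<'E'
from go import *
go([.4365,.1997,.045],-6.5)
for n,b in(('top',(160,190)),('side',(180,170))):
    cv2.imwrite(f'pics/g_{n}.png',cv2.resize(optics.snapshot(n)[b[1]:b[1]+60,b[0]:b[0]+80],(400,300),interpolation=2))
cv2.imwrite('pics/g.png',np.hstack([cv2.imread('pics/g_top.png'),cv2.imread('pics/g_side.png')]))
E
```

```text
time: 2.57
position: [0.436, 0.1994, 0.045]
tcp_rot: [-2.345, -2.089, 0.003]
wrist_force: [-0.3, -0.2, 0.3]
finger_gap: 0.0883
gripper_force: 0.0
t 2.57 at [0.436  0.1994 0.045 ] yaw -6.61 tilt [-0.0022 -0.0004] F [-0.3 -0.2  0.3] M [-0.09  0.09 -0.05] gap 0.0883 g 0.0
dp [0.0004, 0.0005, 0.0] ang [-0.0021, 0.0006, -0.0018] deg
```

View pics/g.png

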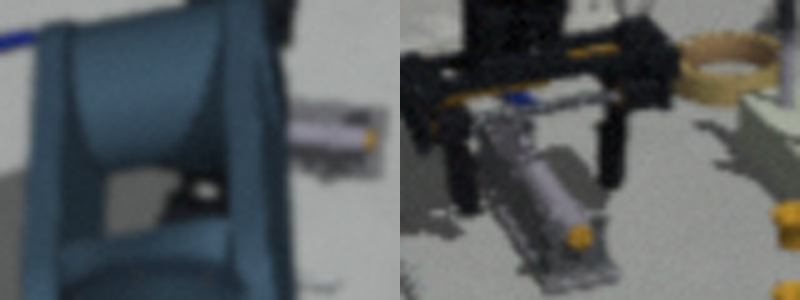

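The side crop shows the fingers (≈(460,180) and (610,150) in the picture) straddling the tube, with the board clear below. I'll close the gripper and lift.

```bash
python3 -m jog '{"grip":[1,1,1,1,1,1,1,1,1],"dp":[[0,0,0],[0,0,0],[0,0,0],[0,0,0],[0,0,0],[0,0,0],[0,0,0],[0,0,0],[0,0,0]],"angular":[[0,0,0],[0,0,0],[0,0,0],[0,0,0],[0,0,0],[0,0,0],[0,0,0],[0,0,0],[0,0,0]]}'; python3 -c "
from go import go
go([.436,.1994,.145],-6.5)"
```

```text
time: 3.42
position: [0.4368, 0.1996, 0.046]
tcp_rot: [-2.345, -2.09, 0.0]
wrist_force: [-0.3, -0.2, 0.4]
finger_gap: 0.0303
gripper_force: 0.0
t 3.42 at [0.4368 0.1996 0.046 ] yaw -6.59 tilt [-0.  0.] F [-0.3 -0.2  0.4] M [-0.05  0.1   0.06] gap 0.0303 g 0.0
dp [-0.0003, -0.0008, -0.099] ang [-0.0, -0.0, -0.0015] deg
```

```bash
python3 -m jog '{"grip":[1,1,1,1,1,1,1,1,1,1],"dp":[[0,0,0],[0,0,0],[0,0,0],[0,0,0],[0,0,-0.005],[0,0,-0.02],[0,0,-0.045],[0,0,-0.07],[0,0,-0.09],[0,0,-0.105]],"angular":[[0,0,0],[0,0,0],[0,0,0],[0,0,0],[0,0,0],[0,0,0],[0,0,0],[0,0,0],[0,0,0],[0,0,0]]}'; python3 -c "
from go import go
go([.4618,-.1703,.15],-12.15)"
```

```text
time: 4.25
position: [0.4373, 0.1997, 0.1529]
tcp_rot: [2.345, 2.09, 0.002]
wrist_force: [0.6, 0.4, -3.1]
finger_gap: 0.0194
gripper_force: 29.9
t 4.25 at [0.4373 0.1997 0.1529] yaw -6.59 tilt [0.0018 0.0003] F [ 0.6  0.4 -3.1] M [-0.07  0.04  0.  ] gap 0.0194 g 29.9
dp [-0.3648, 0.0668, 0.0029] ang [0.0017, -0.0006, 0.0971] deg
```

```bash
python3 -m jog '{"grip":[1,1,1,1,1,1,1,1,1,1],"dp":[[-0.02,0.004,-0.01],[-0.05,0.01,-0.015],[-0.09,0.018,-0.02],[-0.13,0.025,-0.02],[-0.17,0.033,-0.02],[-0.21,0.04,-0.02],[-0.25,0.047,-0.02],[-0.28,0.053,-0.02],[-0.3,0.057,-0.02],[-0.31,0.058,-0.02]],"angular":[[0,0,0.01],[0,0,0.02],[0,0,0.03],[0,0,0.04],[0,0,0.05],[0,0,0.06],[0,0,0.07],[0,0,0.08],[0,0,0.09],[0,0,0.097]]}'; python3 -c "
from go import go
go([.4618,-.1703,.16],-12.15)"
```

```text
time: 5.08
position: [0.4589, -0.1177, 0.1711]
tcp_rot: [2.447, 1.969, -0.0]
wrist_force: [-0.3, 1.1, -2.1]
finger_gap: 0.0187
gripper_force: 29.9
t 5.08 at [ 0.4589 -0.1177  0.1711] yaw -12.34 tilt [ 0.0003 -0.0008] F [-0.3  1.1 -2.1] M [-0.01  0.09  0.02] gap 0.0187 g 29.9
dp [-0.0507, 0.0141, 0.0112] ang [0.0005, 0.0007, -0.0034] deg
```

```bash
python3 -m jog '{"grip":[1,1,1,1,1,1,1,1,1],"dp":[[-0.02,0.005,0.003],[-0.04,0.012,0.008],[-0.051,0.014,0.012],[-0.051,0.014,0.02],[-0.051,0.014,0.03],[-0.051,0.014,0.04],[-0.051,0.014,0.046],[-0.051,0.014,0.046],[-0.051,0.014,0.046]],"angular":[[0,0,0],[0,0,0],[0,0,-0.003],[0,0,-0.003],[0,0,-0.003],[0,0,-0.003],[0,0,-0.003],[0,0,-0.003],[0,0,-0.003]]}'; python3 - <<'E'
from go import *
go([.4618,-.1703,.125],-12.15)
c=[]
for n,b in(('top',(262,170)),('side',(228,205))):
    I=optics.snapshot(n); cv2.imwrite(f'pics/c_{n}_raw.png',I)
    c.append(cv2.resize(I[b[1]:b[1]+75,b[0]:b[0]+80],(400,375),interpolation=2))
cv2.imwrite('pics/c.png',np.hstack(c))
E
```

```text
time: 5.83
position: [0.4615, -0.1667, 0.1242]
tcp_rot: [-2.439, -1.978, 0.001]
wrist_force: [-0.1, -0.1, -2.5]
finger_gap: 0.0189
gripper_force: 29.9
t 5.83 at [ 0.4615 -0.1667  0.1242] yaw -11.92 tilt [-0.0014  0.001 ] F [-0.1 -0.1 -2.5] M [-0.06  0.06  0.01] gap 0.0189 g 29.9
dp [-0.0034, 0.0011, -0.0008] ang [-0.0016, -0.0007, 0.0041] deg
```

View pics/c.png

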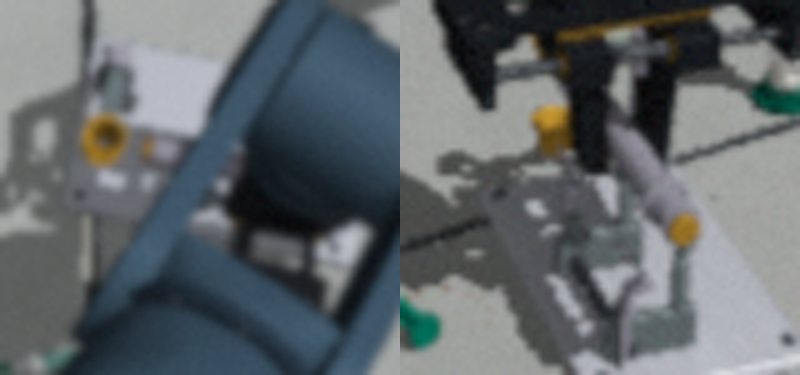

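The top crop shows one plug at ≈(148,150) and the side crop the other end plug at ≈(684,230), both tube ends above the forks. I'll compare them with the robot's own prediction.

```bash
python3 - <<'E'
from meas import *
T=cv2.imread('pics/c_top_raw.png');S=cv2.imread('pics/c_side_raw.png')
a=wc(warm(T)-20,(288,195,296,204)); b=wc(warm(S)-40,(279,246,291,257)); print(a,b)
h=np.radians(11.92);yh=np.array([np.sin(h),np.cos(h),0]);m=np.array([.4615,-.1667,.115])
L=m+.0875*yh;Rr=m-.09*yh
print('pred',proj('top',L),proj('side',Rr)); print(L,onz('top',a,.117)); print(Rr,onz('side',b,.115))
print('near end, at y fixed -> x,z:',end=''); o,d=ray('side',b); k=(Rr[1]-o[1])/d[1]; print(o+k*d)
S0=cv2.imread('pics/side_raw.png')
# ring stand features in the side view: predicted seat frame
seat=np.array([.4618,-.1703,0]);yy=np.array([.2104,.9776,0]);xx=np.array([.9776,-.2104,0])
for nm,f in(('prong tops',[seat+xx*.0194+s*.04*yy+[0,0,.08] for s in(1,-1)]),('ubush',[seat+.12*yy+[0,0,.115]]),('lbush bottom',[seat+.12*yy+[0,0,.042]])): print(nm,proj('top',f).round(1).tolist(),proj('side',f).round(1).tolist())
w=warm(S0)[206:240,250:268]; print(w.astype(int))
E
```

```text
[291.         199.24324324] [284.4081225  250.45805593]
pred [[290.67056406 199.18394903]] [[284.38701714 250.39767051]]
[ 0.47957275 -0.08108677  0.115     ] [ 0.47914833 -0.08203303  0.117     ]
[ 0.44291088 -0.25475933  0.115     ] [ 0.4428106  -0.25500212  0.115     ]
near end, at y fixed -> x,z:[ 0.44298109 -0.25475933  0.11480181]
prong tops [[306.2, 197.4], [329.6, 202.1]] [[273.8, 235.2], [284.5, 250.8]]
ubush [[282.0, 197.0]] [[258.2, 211.8]]
lbush bottom [[281.2, 199.4]] [[258.0, 233.6]]
[[  0  -1  -1  -1   0   3   3   4   4   3   4   4   4   2   4   6   6   7]
 [  0   1   0  -1   1   1   3   5   2   3   4   2   5   4   4   5   4   6]
 [  2  -1   0   0   0   1   1   2   3   5   5   3   5   5   5   6   5   7]
 [  1   1   0   1  -1   2   6  10  12  13  12  10   6   5   6   5   5   6]
 [  1   1   0   0   3  18  44  69  79  77  69  46  30  15   8   6   4   4]
 [  0   0   1   4  26  71 106 114 121 115 104  86  82  53  16   5   7   5]
 [  0   2   3  12  53  97 117 128 130 121 110  88  79  68  28   8   5   5]
 [  1   0   1   6  40  85 110 124 127 119 101  81  74  62  25   4  -2  -
[... 1253 characters left out ...]
 68  21  -4  -9 -10 -11]
 [  1   0   0   2   5  29  66  75  73  76  78  76  39   0 -10 -13 -12 -13]
 [  1   1   1   1   3  18  49  61  66  72  75  72  33  -3 -12 -12 -12 -12]
 [  1   1  -1   0   0  15  50  62  67  67  74  77  35   0 -10  -7  -7  -5]
 [  0   1   1  -1   2  15  46  64  60  30  46  68  30   1  -2  -2  -2  -1]
 [  0   0  -1   2   1   5  26  53  67  46  32  23   8   1   1   1   1  -1]
 [  2  -1   1  -1   1   0   6  15  25  19  10   2  -1   2  -2   1  -1   1]
 [  0   0   1   1   2   0   1   2   4   2   0  -4  -4  -1   1   1   1   1]
 [  0   1   0   1   1   0   0   0   1   0  -1  -2  -6  -3   0   1  -1  -1]
 [  0   1   1   0   0   0   0   0   0   0  -1  -1  -5  -6  -6  -3  -5  -6]]
```

Camera and robot agree to within about 1 mm. I'll descend in stages, watching the force.

```bash
python3 -m jog '{"grip":[1,1,1,1,1,1,1,1],"dp":[[-0.003,0.001,0],[-0.0035,0.0015,0.005],[-0.0035,0.0015,0.015],[-0.0035,0.0015,0.025],[-0.0035,0.0015,0.035],[-0.0035,0.0015,0.042],[-0.0035,0.0015,0.042],[-0.0035,0.0015,0.042]],"angular":[[0,0,0.004],[0,0,0.004],[0,0,0.004],[0,0,0.004],[0,0,0.004],[0,0,0.004],[0,0,0.004],[0,0,0.004]]}'; python3 - <<'E'
from go import *
go([.4622,-.1703,.055],-12.15)
E
```

```text
time: 6.6
position: [0.4626, -0.1715, 0.0823]
tcp_rot: [-2.445, -1.972, 0.0]
wrist_force: [1.8, -0.5, -2.8]
finger_gap: 0.0192
gripper_force: 29.9
t 6.6 at [ 0.4626 -0.1715  0.0823] yaw -12.21 tilt [-0.0003  0.0003] F [ 1.8 -0.5 -2.8] M [-0.15 -0.22  0.09] gap 0.0192 g 29.9
dp [0.0011, -0.0006, 0.0273] ang [-0.0004, -0.0003, -0.001] deg
```

```bash
python3 -m jog '{"grip":[1,1,1,1,1,1,1],"dp":[[0.001,0,0.003],[0.001,0,0.006],[0.001,0,0.009],[0.001,0,0.012],[0.001,0,0.014],[0.001,0,0.014],[0.001,0,0.014]],"angular":[[0,0,0],[0,0,0],[0,0,0],[0,0,0],[0,0,0],[0,0,0],[0,0,0]]}'; python3 - <<'E'
from go import *
go([.4622,-.1703,.055],-12.15)
E
```

```text
time: 7.18
position: [0.4634, -0.171, 0.0693]
tcp_rot: [2.444, 1.972, 0.001]
wrist_force: [3.8, -2.2, -1.3]
finger_gap: 0.0193
gripper_force: 29.9
t 7.18 at [ 0.4634 -0.171   0.0693] yaw -12.21 tilt [ 0.0015 -0.0011] F [ 3.8 -2.2 -1.3] M [-0.44 -0.47  0.03] gap 0.0193 g 29.9
dp [0.0004, -0.0014, 0.0143] ang [0.0017, 0.0008, -0.001] deg
```

```bash
python3 -m jog '{"grip":[1,1,1,1,1,1,1,1,1],"dp":[[0,0,0.002],[0,0,0.004],[0,0,0.006],[0,0,0.008],[0,0,0.01],[0,0,0.012],[0,0,0.0135],[0,0,0.014],[0,0,0.014]],"angular":[[0,0,0],[0,0,0],[0,0,0],[0,0,0],[0,0,0],[0,0,0],[0,0,0],[0,0,0],[0,0,0]]}'; python3 - <<'E'
from go import *
go([.4622,-.1703,.055],-12.15)
E
```

```text
time: 7.93
position: [0.4622, -0.1702, 0.0548]
tcp_rot: [-2.444, -1.972, 0.001]
wrist_force: [-0.9, 0.3, 0.7]
finger_gap: 0.0189
gripper_force: 29.9
t 7.93 at [ 0.4622 -0.1702  0.0548] yaw -12.2 tilt [-0.0014  0.0008] F [-0.9  0.3  0.7] M [ 0.06  0.28 -0.05] gap 0.0189 g 29.9
dp [-0.0001, 0.0, -0.0002] ang [-0.0016, -0.0004, -0.0008] deg
```

```bash
python3 -m jog '{"grip":[1,1,1,1],"dp":[[0,0,0.001],[0,0,0.0015],[0,0,0.0015],[0,0,0.0015]],"angular":[[0,0,0],[0,0,0],[0,0,0],[0,0,0]]}'; python3 - <<'E'
from go import *
go([.4622,-.1703,.055],-12.15)
I=optics.snapshot('side'); cv2.imwrite('pics/s2.png',cv2.resize(I[205:290,228:328],(800,680)[:2],interpolation=2)[:600])
E
```

```text
time: 8.27
position: [0.4623, -0.1702, 0.0545]
tcp_rot: [-2.443, -1.972, 0.001]
wrist_force: [-6.6, 3.1, 15.7]
finger_gap: 0.0193
gripper_force: 30.1
t 8.27 at [ 0.4623 -0.1702  0.0545] yaw -12.18 tilt [-0.0016  0.0006] F [-6.6  3.1 15.7] M [0.45 1.16 0.03] gap 0.0193 g 30.1
dp [-0.0001, -0.0001, -0.0005] ang [-0.0017, -0.0003, -0.0005] deg
```

View pics/s2.png

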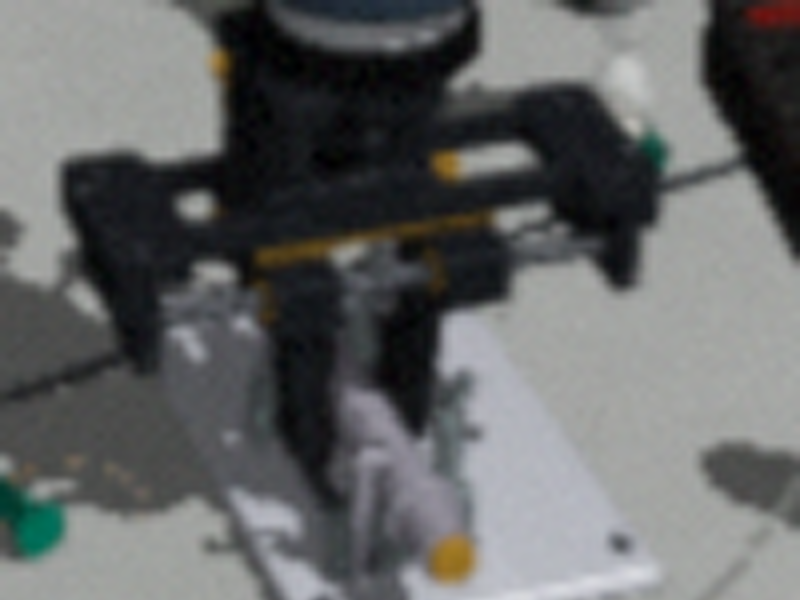

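The side picture shows the tube down in the clip, with its end plug at ≈(452,556) and the jaw arm in front of it at (370,490). A hard stop at 16 N agrees with that. I'll release and go up.

```bash
python3 -m jog '{"grip":[1,-0.4,-0.4,-0.4,-0.4,-0.4,-0.4,-0.4],"dp":[[0,0,-0.001],[0,0,-0.001],[0,0,-0.001],[0,0,-0.001],[0,0,-0.001],[0,0,-0.001],[0,0,-0.001],[0,0,-0.001]],"angular":[[0,0,0],[0,0,0],[0,0,0],[0,0,0],[0,0,0],[0,0,0],[0,0,0],[0,0,0]]}'; python3 -m jog '{"grip":[-0.4,-0.4,-0.4,-0.4,-0.4,-0.4,-0.4,-0.4,-0.4],"dp":[[0,0,0],[0,0,-0.01],[0,0,-0.03],[0,0,-0.06],[0,0,-0.1],[0,0,-0.13],[0,0,-0.16],[0,0,-0.18],[0,0,-0.18]],"angular":[[0,0,0],[0,0,0],[0,0,0],[0,0,0],[0,0,0],[0,0,0],[0,0,0],[0,0,0],[0,0,0]]}';python3 - <<'E'
from go import *
go([.625,.119,.23],-12.15)
I=optics.snapshot('side'); J=optics.snapshot('top');cv2.imwrite('pics/s3r.png',I);cv2.imwrite('pics/t3r.png',J)
cv2.imwrite('pics/s3.png',np.hstack([cv2.resize(I[225:290,238:318],(400,325),interpolation=2),cv2.resize(J[165:230,265:345],(400,325),interpolation=2)]))
E
```

```text
time: 8.98
position: [0.4628, -0.1705, 0.0544]
tcp_rot: [-2.445, -1.973, 0.0]
wrist_force: [-0.4, -0.4, -0.4]
finger_gap: 0.0614
gripper_force: 0.0
time: 9.73
position: [0.465, -0.1719, 0.2404]
tcp_rot: [2.438, 1.967, 0.005]
wrist_force: [-0.3, 0.2, -0.0]
finger_gap: 0.0616
gripper_force: 0.0
t 9.73 at [ 0.465  -0.1719  0.2404] yaw -12.19 tilt [ 0.008  -0.0054] F [-0.3  0.2 -0. ] M [-0.08  0.03  0.01] gap 0.0616 g 0.0
dp [0.3182, 0.0948, 0.0101] ang [0.009, 0.0036, -0.0008] deg
```

View pics/s3.png

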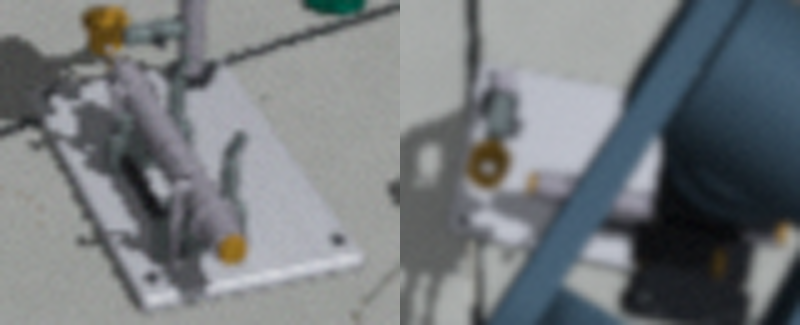

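The side crop shows the tube lying in both forks with the jaw arm closed over it, end plug at (232,248). The top crop shows the other plug at (535,181). I'll check numerically and work out the move to the rod.

```bash
python3 - <<'E'
from meas import *
T=cv2.imread('pics/t3r.png');S=cv2.imread('pics/s3r.png')
b=wc(warm(S)-40,(279,268,290,281)); a=wc(warm(T)-20,(288,197,296,206))
yh=np.array([.2111,.9775,0]); m=np.array([.4625,-.1704,.045])
print(a,proj('top',m+.0875*yh+[0,0,.002]),b,proj('side',m-.09*yh))
# long head: top view, darkest blob, and horizontal centre in side view
T0=cv2.imread('pics/top_raw.png');S0=cv2.imread('pics/side_raw.png')
g=lambda I:100-cv2.cvtColor(I,cv2.COLOR_BGR2GRAY).astype(float)
q=wc(g(S0),(264,167,273,176)); print(q); 
for X in([.6245,.119,.16],[.6245,.119,.128],[.6245,.119,.144]): print(proj('top',X),proj('side',X))
E
```

```text
[291.04545455 201.07575758] [[290.58690201 200.96171926]] [284.12046205 274.41171617] [[284.37818281 274.56457192]]
[267.94633583 172.05712637]
[[228.32162398 153.23834471]] [[267.93087579 168.68307748]]
[[229.26403337 155.43183892]] [[267.75332136 177.54045083]]
[[228.79859189 154.34854488]] [[267.84161345 173.13513411]]
```

```bash
python3 -m jog '{"grip":[-0.4,-0.4,-0.4,-0.4,-0.4,-0.4,-0.4,-0.4,-0.4,-0.4],"dp":[[0.02,0.006,0],[0.05,0.015,0],[0.085,0.025,0],[0.12,0.036,0],[0.155,0.046,0],[0.19,0.057,0],[0.225,0.067,0],[0.26,0.077,0],[0.29,0.086,0],[0.31,0.092,0.005]],"angular":[[0,0,0],[0,0,0],[0,0,0],[0,0,0],[0,0,0],[0,0,0],[0,0,0],[0,0,0],[0,0,0],[0,0,0]]}';python3 - <<'E'
from go import *
go([.6245,.119,.22],-12.15)
E
```

```text
time: 10.67
position: [0.6184, 0.1159, 0.2278]
tcp_rot: [-2.442, -1.974, 0.002]
wrist_force: [-0.3, -0.2, 0.3]
finger_gap: 0.0617
gripper_force: 0.0
t 10.67 at [0.6184 0.1159 0.2278] yaw -12.1 tilt [-0.0018  0.0006] F [-0.3 -0.2  0.3] M [-0.08  0.07 -0.01] gap 0.0617 g 0.0
dp [0.0043, 0.0053, 0.0078] ang [-0.0019, -0.0002, 0.0009] deg
```

The tube is home to within a pixel in both views. I'll go to the rod head and descend.

```bash
python3 -m jog '{"grip":[-0.4,-0.4,-0.4,-0.4,-0.4,-0.4,-0.4,-0.4,-0.4,-0.4],"dp":[[0.003,0.004,0],[0.0043,0.0053,0.005],[0.0043,0.0053,0.015],[0.0043,0.0053,0.03],[0.0043,0.0053,0.045],[0.0043,0.0053,0.06],[0.0043,0.0053,0.07],[0.0043,0.0053,0.078],[0.0043,0.0053,0.078],[0.0043,0.0053,0.078]],"angular":[[0,0,0],[0,0,0],[0,0,0],[0,0,0],[0,0,0],[0,0,0],[0,0,0],[0,0,0],[0,0,0],[0,0,0]]}';python3 - <<'E'
from go import *
go([.6245,.119,.150],-12.15)
I=optics.snapshot('side'); cv2.imwrite('pics/s4.png',cv2.resize(I[140:220,220:320],(750,600),interpolation=2))
E
```

```text
time: 11.5
position: [0.624, 0.1155, 0.1511]
tcp_rot: [-2.445, -1.972, 0.001]
wrist_force: [0.8, -0.9, 0.2]
finger_gap: 0.0619
gripper_force: 0.0
t 11.5 at [0.624  0.1155 0.1511] yaw -12.25 tilt [-0.0009 -0.0001] F [ 0.8 -0.9  0.2] M [-0.1   0.05 -0.05] gap 0.0619 g 0.0
dp [0.0035, -0.0003, 0.0011] ang [-0.0008, 0.0003, -0.0017] deg
```

View pics/s4.png

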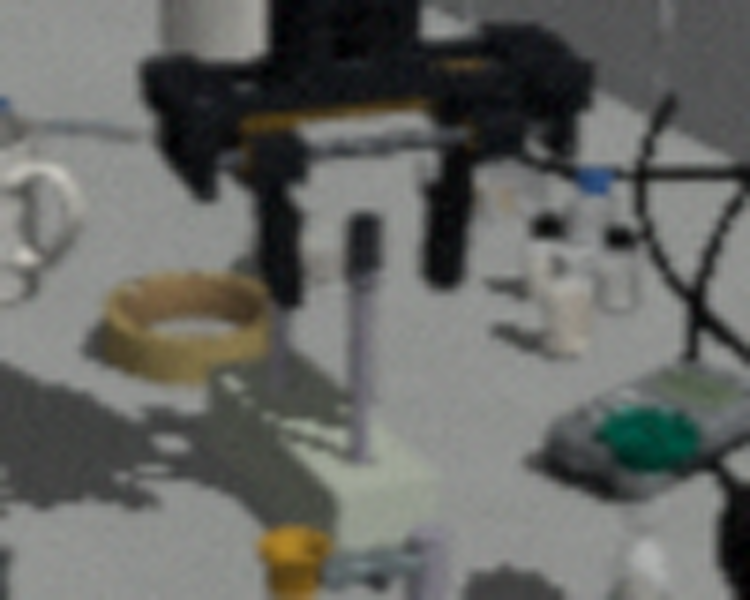

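The rod's head at (363,245) sits midway between the fingers at (282,250) and (447,225). I'll shift 3.5 mm sideways and close.

```bash
python3 -m jog '{"grip":[-0.4,-0.4,1,1,1,1,1,1,1,1],"dp":[[0.0035,0,0.001],[0.0035,0,0.001],[0.0035,0,0.001],[0.0035,0,0.001],[0.0035,0,0.001],[0.0035,0,0.001],[0.0035,0,0.001],[0.0035,0,0.001],[0.0035,0,0.001],[0.0035,0,0.001]],"angular":[[0,0,0],[0,0,0],[0,0,0],[0,0,0],[0,0,0],[0,0,0],[0,0,0],[0,0,0],[0,0,0],[0,0,0]]}';python3 - <<'E'
from go import *
go([.6245,.119,.240],-12.15)
E
```

```text
time: 12.38
position: [0.6251, 0.1195, 0.1505]
tcp_rot: [2.445, 1.973, 0.0]
wrist_force: [0.4, 0.1, -0.3]
finger_gap: 0.0147
gripper_force: 30.0
t 12.38 at [0.6251 0.1195 0.1505] yaw -12.21 tilt [ 0.0001 -0.0001] F [ 0.4  0.1 -0.3] M [-0.09  0.07 -0.02] gap 0.0147 g 30.0
dp [-0.0006, -0.0005, -0.0895] ang [0.0001, 0.0001, -0.001] deg
```

```bash
python3 -m jog '{"grip":[1,1,1,1,1,1,1,1,1,1],"dp":[[0,0,-0.003],[0,0,-0.01],[0,0,-0.02],[0,0,-0.035],[0,0,-0.055],[0,0,-0.08],[0,0,-0.105],[0,0,-0.125],[0,0,-0.14],[0,0,-0.14]],"angular":[[0,0,0],[0,0,0],[0,0,0],[0,0,0],[0,0,0],[0,0,0],[0,0,0],[0,0,0],[0,0,0],[0,0,0]]}';python3 - <<'E'
from go import *
go([.4878,-.0531,.285],-12.15)
E
```

```text
time: 13.22
position: [0.6269, 0.1196, 0.2961]
tcp_rot: [2.441, 1.97, 0.01]
wrist_force: [0.3, -0.5, -0.4]
finger_gap: 0.0147
gripper_force: 30.0
t 13.22 at [0.6269 0.1196 0.2961] yaw -12.2 tilt [0.0082 0.0001] F [ 0.3 -0.5 -0.4] M [-0.01  0.05  0.02] gap 0.0147 g 30.0
dp [-0.1982, -0.0995, 0.01] ang [0.008, -0.0018, -0.0008] deg
```

```bash
python3 -m jog '{"grip":[1,1,1,1,1,1,1,1,1,1],"dp":[[-0.01,-0.005,0],[-0.03,-0.015,0],[-0.058,-0.03,0],[-0.087,-0.044,0],[-0.116,-0.058,0],[-0.145,-0.073,0],[-0.17,-0.086,0],[-0.19,-0.096,0],[-0.198,-0.0995,0.002],[-0.198,-0.0995,0.003]],"angular":[[0,0,0],[0,0,0],[0,0,0],[0,0,0],[0,0,0],[0,0,0],[0,0,0],[0,0,0],[0,0,0],[0,0,0]]}';python3 - <<'E'
from go import *
from meas import *
go([.4878,-.0531,.28],-12.15)
I=optics.snapshot('side');J=optics.snapshot('top');cv2.imwrite('pics/s5r.png',I);cv2.imwrite('pics/t5r.png',J)
go([.4878,-.0531,.28],-12.15)
cv2.imwrite('pics/s5.png',np.hstack([cv2.resize(I[165:245,220:300],(400,400),interpolation=2),cv2.resize(J[165:245,245:325],(400,400),interpolation=2)]))
E
```

```text
time: 14.05
position: [0.4843, -0.0542, 0.2862]
tcp_rot: [-2.447, -1.968, 0.002]
wrist_force: [0.4, -0.2, -1.1]
finger_gap: 0.015
gripper_force: 30.0
t 14.05 at [ 0.4843 -0.0542  0.2862] yaw -12.36 tilt [-0.0019  0.0003] F [ 0.4 -0.2 -1.1] M [-0.09  0.1  -0.03] gap 0.015 g 30.0
dp [0.0018, 0.0032, 0.0062] ang [-0.0019, 0.0001, -0.0037] deg
t 14.15 at [ 0.4857 -0.0527  0.2866] yaw -12.26 tilt [-0.001   0.0009] F [ 0.9  0.5 -1.6] M [-0.07  0.14 -0.03] gap 0.0146 g 30.0
dp [0.0001, 0.0022, 0.0066] ang [-0.0012, -0.0007, -0.0019] deg
```

View pics/s5.png

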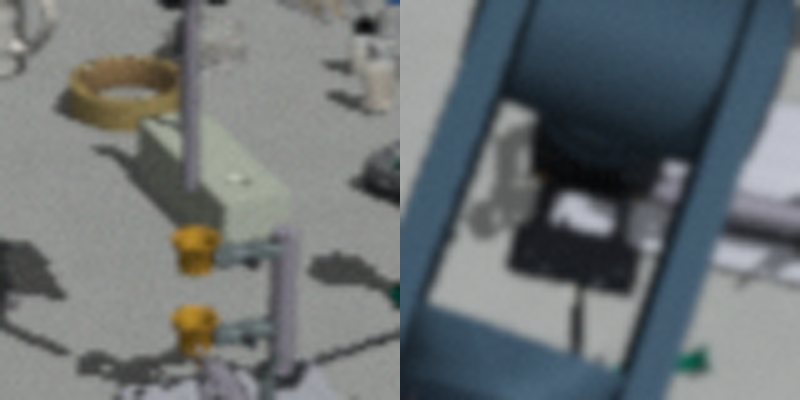

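The rod (tip ≈(190,188)) hangs just above the upper bushing (ring ≈(195,238)), slightly left of it. I'll quantify that.

```bash
python3 - <<'E'
from meas import *
I=cv2.imread('pics/s5r.png').astype(float)
# rod vs background: lilac = blue minus green
d=I[...,0]-I[...,1]
for v in(180,185,190,195,198,200,201,202,203,204,205): print(v,d[v,252:265].astype(int))
w=warm(I)
for v in(216,217,218,232,233):
    r=w[v,250:268]; h=35; a=np.where(r>h)[0]; l=a[0]-(r[a[0]]-h)/(r[a[0]]-r[a[0]-1]); q=a[-1]; rr=q+(r[q]-h)/(r[q]-r[q+1]); print('bush',v,250+l,250+rr,250+(l+rr)/2)
p=[.485,-.0534,0]
for z in(.1465,.16,.2): print('rod pred',proj('side',[.4852,-.0534,z]))
for z in(.1,.095,.05,.042): print('bush pred',proj('side',[.488,-.0531,z]))
E
python3 -c "
from go import go
go([.4885,-.0533,.265],-12.15)"
```

```text
180 [-17 -15 -16 -13  -2   6  10   1   0  -1  -3  -3  -1]
185 [-42 -41 -41 -26  -6   5   9   8  -1  -2  -1  -4  -4]
190 [-15 -13 -12  -4   1   5   8   0 -12 -12 -15 -12  -9]
195 [ -9 -12 -11 -12  -5   6   8  -2 -10 -14 -15 -16 -17]
198 [ -8  -9  -8  -9   0   8   7   2  -9 -13 -13 -13 -15]
200 [ -8  -7  -6  -5  -1   7   7   0 -10 -15 -14 -12 -14]
201 [ -8 -10  -7  -6   1   5   5   3 -10 -13 -14 -13 -12]
202 [ -4  -6  -6  -6  -4   4   9   2  -6 -12 -13 -11 -14]
203 [ -2  -6  -7  -7  -5  -1  -1  -5  -4  -8  -9 -13 -12]
204 [ -3  -4  -6  -7  -6  -6  -6  -6  -8  -8 -10 -12 -13]
205 [  0  -3  -8  -7  -7  -8  -9  -7  -9  -6  -8  -9 -11]
bush 216 255.6 262.075 258.8375
bush 217 255.55882352941177 262.1 258.82941176470587
bush 218 255.6153846153846 262.0740740740741 258.84472934472933
bush 232 255.4848484848485 262.075 258.7799242424242
bush 233 255.57142857142858 261.93333333333334 258.752380952381
rod pred [[257.79930709 202.2195971 ]]
rod pred [[257.83538307 197.95576908]]
rod pred [[257.94430724 185.0573825 ]]
bush pred [[258.4622646  216.29914811]]
bush pred [[258.44795898 217.81159258]]
bush pred [[258.32140262 231.17503657]]
bush pred [[258.29930799 233.50502758]]
t 14.15 at [ 0.4857 -0.0527  0.2866] yaw -12.26 tilt [-0.001   0.0009] F [ 0.9  0.5 -1.6] M [-0.07  0.14 -0.03] gap 0.0146 g 30.0
dp [0.0, 0.0029, 0.0216] ang [-0.0012, -0.0007, -0.0019] deg
```

```bash
python3 -m jog '{"grip":[1,1,1,1,1,1,1,1,1,1],"dp":[[0,0.002,0],[0,0.0034,0],[0,0.0034,0.005],[0,0.0034,0.012],[0,0.0034,0.02],[0,0.0034,0.026],[0,0.0034,0.032],[0,0.0034,0.037],[0,0.0034,0.04],[0,0.0034,0.04]],"angular":[[0,0,0],[0,0,0],[0,0,0],[0,0,0],[0,0,0],[0,0,0],[0,0,0],[0,0,0],[0,0,0],[0,0,0]]}';python3 - <<'E'
from go import *
go([.489,-.0535,.225],-12.15)
E
```

```text
time: 14.98
position: [0.4889, -0.0536, 0.2465]
tcp_rot: [-2.444, -1.972, 0.001]
wrist_force: [-0.1, 0.4, -0.9]
finger_gap: 0.0149
gripper_force: 30.0
t 14.98 at [ 0.4889 -0.0536  0.2465] yaw -12.21 tilt [-0.0013  0.0005] F [-0.1  0.4 -0.9] M [-0.05  0.02  0.01] gap 0.0149 g 30.0
dp [0.0001, 0.0001, 0.0215] ang [-0.0014, -0.0002, -0.001] deg
```

No contact so far. I'll continue to a tip height of about 0.080, between the two bushings.

```bash
python3 -m jog '{"grip":[1,1,1,1,1,1,1,1],"dp":[[0,0,0.002],[0,0,0.005],[0,0,0.009],[0,0,0.013],[0,0,0.018],[0,0,0.022],[0,0,0.026],[0,0,0.026]],"angular":[[0,0,0],[0,0,0],[0,0,0],[0,0,0],[0,0,0],[0,0,0],[0,0,0],[0,0,0]]}';python3 - <<'E'
from go import *
go([.489,-.0535,.225],-12.15)
I=optics.snapshot('side');cv2.imwrite('pics/s6r.png',I)
cv2.imwrite('pics/s6.png',cv2.resize(I[185:245,230:290],(600,600),interpolation=2))
E
```

```text
time: 15.65
position: [0.4887, -0.0535, 0.2203]
tcp_rot: [-2.444, -1.972, 0.001]
wrist_force: [-0.1, 0.1, -1.3]
finger_gap: 0.0148
gripper_force: 30.0
t 15.65 at [ 0.4887 -0.0535  0.2203] yaw -12.21 tilt [-0.0016  0.0006] F [-0.1  0.1 -1.3] M [-0.13  0.2  -0.03] gap 0.0148 g 30.0
dp [0.0001, 0.0002, -0.0047] ang [-0.0017, -0.0002, -0.001] deg
```

View pics/s6.png

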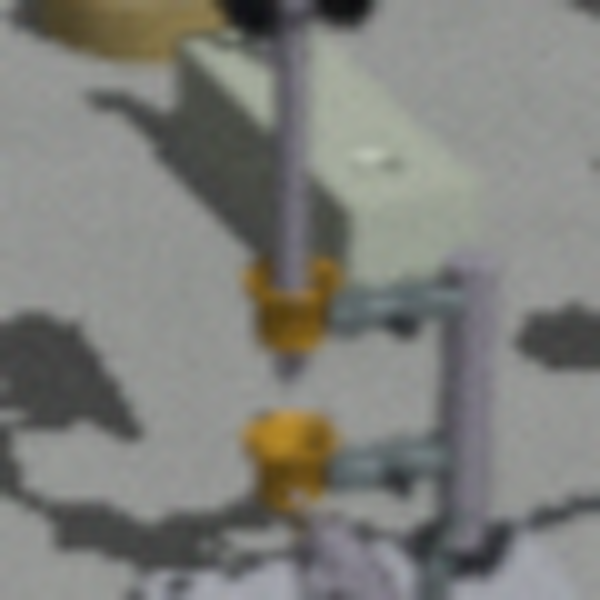

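The rod is through the upper bushing, with its tip visible below it at (288,372), lined up with the lower funnel at (290,435). Forces are almost nil, so I'll go on.

```bash
python3 -m jog '{"grip":[1,1,1,1,1,1,1,1,1,1],"dp":[[0,0,0.003],[0,0,0.006],[0,0,0.01],[0,0,0.014],[0,0,0.018],[0,0,0.021],[0,0,0.024],[0,0,0.027],[0,0,0.03],[0,0,0.03]],"angular":[[0,0,0],[0,0,0],[0,0,0],[0,0,0],[0,0,0],[0,0,0],[0,0,0],[0,0,0],[0,0,0],[0,0,0]]}';python3 - <<'E'
from go import *
go([.489,-.0535,.166],-12.15)
E
```

```text
time: 16.53
position: [0.489, -0.0536, 0.1907]
tcp_rot: [-2.444, -1.972, 0.001]
wrist_force: [0.3, -0.5, -1.5]
finger_gap: 0.0149
gripper_force: 30.0
t 16.53 at [ 0.489  -0.0536  0.1907] yaw -12.21 tilt [-0.0009  0.0003] F [ 0.3 -0.5 -1.5] M [-0.24  0.26 -0.03] gap 0.0149 g 30.0
dp [0.0001, 0.0, 0.0247] ang [-0.0009, -0.0001, -0.001] deg
```

```bash
python3 -m jog '{"grip":[1,1,1,1,1,1,1,1,1,1],"dp":[[0,0,0.003],[0,0,0.006],[0,0,0.01],[0,0,0.014],[0,0,0.018],[0,0,0.021],[0,0,0.023],[0,0,0.025],[0,0,0.025],[0,0,0.025]],"angular":[[0,0,0],[0,0,0],[0,0,0],[0,0,0],[0,0,0],[0,0,0],[0,0,0],[0,0,0],[0,0,0],[0,0,0]]}';python3 - <<'E'
from go import *
go([.489,-.0535,.166],-12.15)
I=optics.snapshot('side');J=optics.snapshot('top');go([.489,-.0535,.166],-12.15)
cv2.imwrite('pics/s7.png',cv2.resize(I[200:285,235:320],(600,600),interpolation=2))
print(proj('side',[.489,-.0535,.026]), proj('side',[.489,-.0535,.042]))
E
```

```text
time: 17.37
position: [0.489, -0.0536, 0.1661]
tcp_rot: [-2.445, -1.972, 0.001]
wrist_force: [-1.9, -2.6, -2.0]
finger_gap: 0.0147
gripper_force: 30.0
t 17.37 at [ 0.489  -0.0536  0.1661] yaw -12.2 tilt [-0.0007  0.0002] F [-1.9 -2.6 -2. ] M [-0.31  0.39 -0.02] gap 0.0147 g 30.0
dp [0.0001, -0.0001, 0.0001] ang [-0.0007, -0.0, -0.0009] deg
t 17.47 at [ 0.4891 -0.0536  0.1662] yaw -12.2 tilt [-0.0006  0.0002] F [-1.5 -1.5 -2.4] M [-0.35  0.42 -0.02] gap 0.0147 g 30.0
dp [0.0001, -0.0001, 0.0002] ang [-0.0006, -0.0, -0.0009] deg
[[258.61400508 238.09802706]] [[258.65992017 233.47878563]]
```

View pics/s7.png

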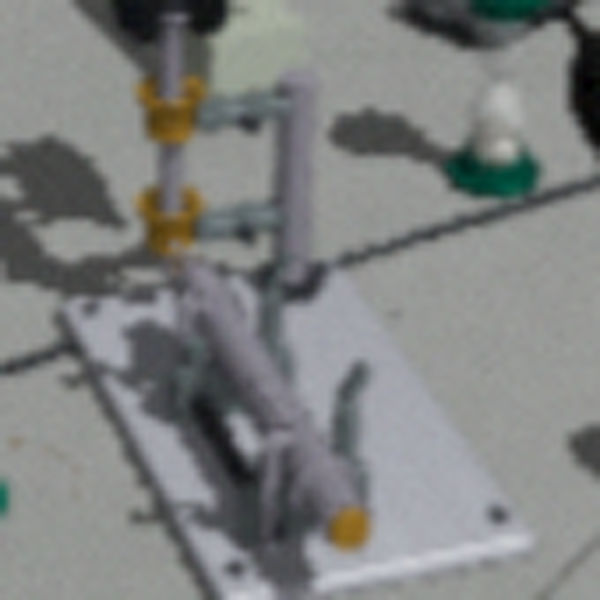

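The rod runs through both bushings (at (170,110) and (170,220)). Its tip is just hidden behind the tube end at about (178,260). The tube is still home in the clip, and forces are small and steady. I'll let it settle and hand in.

```bash
python3 -m jog '{"grip":[1,1,1,1],"dp":[[0,0,0],[0,0,0],[0,0,0],[0,0,0]],"angular":[[0,0,0],[0,0,0],[0,0,0],[0,0,0]]}';python3 -c "
from plant import env
print(env.sign_off())"
```

```text
time: 17.8
position: [0.4891, -0.0536, 0.1664]
tcp_rot: [-2.445, -1.973, 0.0]
wrist_force: [-1.7, -1.8, -2.1]
finger_gap: 0.0148
gripper_force: 30.0
the job is handed in; nothing more can be done
None
```

Handed in at 17.8 s with no verdict returned: the tube looks home in the clip with the jaw closed, and the longer rod is held still through both bushings, its tip about 16 mm below the lower one by arm position (the camera view of the tip was blocked).

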